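# Show the tags in the lever bin, then ease the lid shut

## Robot

A 6-joint arm with a two-finger parallel gripper is mounted at the origin on the work surface. World frame = base frame: x ahead of the robot, y to its left, z up, the work surface at z = 0. Lengths are in m, angles in rad, forces in N, time in s.
With the tool pointing down it reaches from about 0.25 to 0.775 m from the base axis. Payload 4 kg.
Tool frame: the origin (TCP) lies between the finger pads; the fingertips stand 25 mm ahead of it and the grasp point (between the pads) lies 6 mm ahead of it (robot.tip_reach is the z of the fingertips in the tool frame, in m); z points along the fingers, y is the line along which they close (so a half turn about z gives the same grasp; the last joint's range is limited). The gripper opens to 94 mm and grips with 3 to 60 N. Pads are 16 mm wide; open, the fingers measure 119 mm over their backs; the gripper's body (75 mm by 177 mm) begins 78 mm behind the grasp point.
Start: joints at [1.242, 0.087, 1.371, -0, 1.684, -0.103], TCP at [0.123, 0.536, 0.192] pointing down, gripper open.
Joint ranges: [-3.1, 3.1], [-0.76, 2.03], [0.27, 2.55], [-1.08, 4.22], [0.17, 2.65], [-2.57, 2.57]. Speed limits (rad/s): [2.79, 2.79, 3.14, 3.14, 3.14, 3.14].

## Interface

Orientations are given as [roll, pitch, yaw] about the fixed x, y, z axes, in that order (R = Rz(yaw) Ry(pitch) Rx(roll)).
In Python, from bench import robot gives the robot as it stands. The module is installed in compiled form; this text tells all that it offers.
- The arm moves only by the shell command python3 -m handwheel 'ROWS'. ROWS is JSON, a list of rows, each a list of 3 entries, a list of its own where there are three numbers: the turn, a rotation vector about the world's x, y, z in units of 90 degrees (1.0 is 90 degrees), then the shift along the world's x, y, z in units of 0.05 m (1.0 is 0.05 m), then the closure, from 0 (fully open) to 1 (shut). A call has 1 to 5 rows; each row shifts and turns the commanded pose from where the row before left it; what a row does not reach is not made up. A row lasts 1/10 s, in which the tool goes at most 50 mm and 8.59 degrees, less where a joint would pass 70% of its speed; a pose out of reach is approached as far as the arm can. A call with a number of a shift or a turn outside -1 to 1 is refused whole. A call with a gripper value outside its range is refused whole. The fingers move at their own pace and stop on an object; the grip force is fixed at half the most. Time passes only in rows, so rows that do not move let the fingers close. It gives the time, the measured TCP pose, the force, the opening and the grip force at its end, in the units of the state.
- robot.get_obs(): the state, without advancing time (a new reading comes with each control period).
- robot.snapshot(name): name is "scene" or "top" or "wrist"; returns (picture, depth): 400x640x3 uint8, red, green, blue; 400x640 float32, m along the optical axis (not along the pixel's ray), 0 where there is no reading.
- robot.calibration(name): a dict with "mtx" (3x3 intrinsics, pixels), "extrinsics" (4x4, takes a point from camera to world coordinates); the wrist camera has in their place "hand_eye" (4x4, takes a point from camera to tool coordinates, whose origin is the TCP and whose axes are the flange's). Camera axes: x right, y down, z forward; pixel columns grow to the right and rows downward; lengths in m; the calibration is good to about 2 mm. A picture is of the moment at which its call begins: read the wrist's pose just before it. calibration takes no time and is no camera call.
- robot.close_job(): hands the job in; it is judged then, once.
Trained networks look in the newest picture that a camera, given by its name, has taken for a name from the list of things; names that differ only in an ending like _2 or _b are one class to them, and where a whole thing is asked for, a point or a joint stands for the part that bears it (a point fixed in the world has none). Each returns a list of dicts, best first, with "p" (0 to 1); they miss things now and then, are a little off and sometimes report something else, mostly with a low value. They report only what shows in the picture. A call takes as long as a camera call.
- robot.boxes_of(query, camera): "bbox" ([left, top, right, bottom] in pixels, round what is visible of it).
The state is a dict: "time": time; "joint_positions": joint angles; "qvel": joint speeds; "joint_torque": joint torques, N m; "tool_pos": TCP position; "ee_rot": TCP orientation; "wrist_force": force on the tool from outside, world axes, zero at the start; "wrist_torque": the same for the moment, N m; "width": finger opening in m; "finger_force": force on a finger pad.
Only numpy, scipy, OpenCV 4.12 (cv2) and the standard library are available. Lean on these libraries where they do the work, as an engineer would, in place of code of your own. Each camera call takes 0.05 s, during which the arm holds its last target. There are 200 camera calls.

## Task

With the fingertips, press the blue bin's lever all the way down so that its lid opens fully, and keep it pressed for two seconds so that the overhead camera can count the tags inside. Then let the lever rise slowly, so that the lid eases shut over about two seconds without slamming, and move clear. Leave the grey bin alone, and do not push or pick up the screwdriver, mug or tape.

Things in the scene. Friction and masses are not known exactly. Their poses are not given: they have to be found in the camera images.
- blue_bin: The blue bin, fixed on a plywood board (210 x 210 mm) that raises it 5 to 30 mm above the table, differently each time: box 160 (x) x 170 (y) mm, rim 150 mm above its underside, flat hinged lid on top. Origin: centre of its underside, on the board; its -x axis points out of its front, where the press lever sticks out; its y axis runs across it.
- blue_lever: The blue bin's press lever: a steel arm from a slot in the front, with a black pad (46 mm fore-and-aft, 70 mm across, 14 mm thick) at its outer end. Origin: its pivot inside the bin, 10 mm in front of the bin's origin, 63 mm above it. Pad centre 170 mm from the pivot, 100 mm out from the bin's front. Pressing takes 4 to 11 N; let go, it springs up at once and the lid slams.
- blue_pad (a point): Centre of the top face of the blue bin's lever pad, where to press; moves with the lever. 77 mm above the bin's underside at rest (so 82 to 107 mm above the table); pressed down 44 mm it meets a firm stop with the lid fully open. The pad tilts 0.26 rad on the way.
- blue_lid (a joint): Angle of the blue bin's lid, rad: 0 shut, 1.1 fully open (hinged on the edge away from the lever). Linked to the lever: it turns 4.2 rad per rad of lever, that is 0.025 rad per mm of pad travel, in both directions.
- grey_bin: A grey bin of the same make, same sizes and axes, on a board of its own height, with its own lever and lid; not to be opened.
- grey_pad (a point): Centre of the top face of the grey bin's lever pad, as on the blue bin.
- grey_lid (a joint): Angle of the grey bin's lid, rad: 0 shut, 1.1 fully open.
- screwdriver: Red-handled screwdriver, about 190 mm long, 26 mm thick, lying loose on the table to one side. Origin: under the joint of handle and blade; its x axis runs towards the tip.
- mug: White mug, 80 mm across, 90 mm high, loose on the table to the other side. Origin: centre of its underside.
- tape: Orange roll of tape, 90 mm across, 22 mm high, lying loose on the grey bin's lid. Origin: centre of its underside.

How it is judged:
On the way, in this order (a step that is already met when the one before it is completed fails the run):
1. the blue lid is fully open (over 1.0 rad) and kept so for 1.5 s by fingers pressing on the blue lever (value of joint blue_lid above 1 rad and contact force between the fingers and blue_lever above 1 N), for 1.5 s.
2. the blue lid is shut again (value of joint blue_lid below 0.04 rad), for 0.2 s.
At the end, for the whole second after the job is handed in: Both lids shut (within 0.04 rad) and the screwdriver, mug and tape within 20 mm of where they began (value of joint each of blue_lid, grey_lid below 0.04 rad and distance of each of screwdriver, mug, tape from where it was at the start of the episode below 0.02 m); the robot touches nothing.
It fails at once if the blue lid slams: falls faster than 2 rad/s (velocity of joint blue_lid below -2 rad/s).
It fails at once if the grey bin's lid is opened (value of joint grey_lid above 0.1 rad).
It fails at once if a loose thing is shoved or lifted more than 30 mm (distance of any of screwdriver, mug, tape from where it was at the start of the episode above 0.03 m).
It fails at once if the fingers push on the grey bin or on a loose thing (contact force between the fingers and screwdriver above 2 N or contact force between the fingers and mug above 2 N or contact force between the fingers and tape above 2 N or contact force between the fingers and grey_bin above 2 N).
It also fails if it takes over 38 s, if anything falls off the work surface, if the arm or the gripper's body presses on something with over 40 N, if the wrist force passes 120 N, or if a joint passes its speed limit or range.

## Working session

There is one attempt and no reset: what is moved stays moved. The work goes in short steps, Python scripts to look and compute and a shell command to move; the robot and the scene stay as the last step left them, time stands still between calls to the robot, and variables do not carry over. Pictures are saved under pics/ and viewed, at most 10 in all, crops included, and the job is handed in when it is done.

```bash
mkdir -p pics
cat > h.py <<'E'
import numpy as np, cv2
from bench import robot
def cloud(name):
    im,d=robot.snapshot(name); c=robot.calibration(name); K=np.array(c["mtx"]); T=np.array(c["extrinsics"])
    v,u=np.mgrid[:400,:640]
    P=np.stack([(u-K[0,2])/K[0,0]*d,(v-K[1,2])/K[1,1]*d,d],-1)@T[:3,:3].T+T[:3,3]
    P[d==0]=np.nan
    return im,P
E
python3 - <<'E'
from h import *
o=robot.get_obs(); print(o["time"],o["tool_pos"],o["ee_rot"],o["width"])
for n in("scene","top"):
    im,P=cloud(n); cv2.imwrite(f"pics/{n}.png",im[...,::-1])
    for q in("blue_pad","grey_pad","blue_bin","blue_lever","grey_lever","grey_bin","mug","screwdriver","tape"):
        for b in robot.boxes_of(q,n)[:2]:
            x=[int(t) for t in b["bbox"]]; c=P[(x[1]+x[3])//2,(x[0]+x[2])//2]
            print(n,q,round(b["p"],2),x,c.round(3))
E
```

```text
0.0 [0.1229435  0.53548912 0.19057971] [-3.13934103e+00 -2.38098074e-04  2.91580415e+00] 0.09416565559234812
scene blue_pad 0.69 [379, 211, 409, 231] [0.45  0.205 0.091]
scene blue_pad 0.69 [262, 137, 286, 158] [ 0.625 -0.263  0.182]
scene grey_pad 0.49 [306, 156, 334, 170] [ 0.479 -0.186  0.09 ]
scene blue_bin 0.56 [307, 187, 409, 283] [0.62  0.232 0.157]
scene blue_lever 0.54 [381, 210, 409, 230] [0.445 0.204 0.092]Traceback (most recent call last):
  File "<stdin>", line 6, in <module>
ValueError: it knows: blue_bin, blue_lever, blue_lid, blue_pad, grey_bin, grey_lid, grey_pad, mug, screwdriver, tape
```

View pics/scene.png

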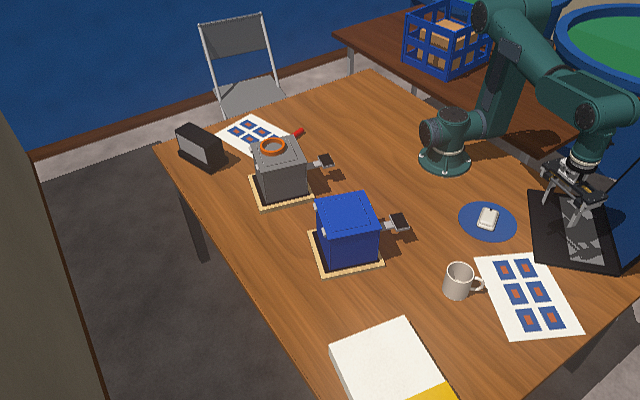

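The scene camera shows the blue bin at about pixel (348,230) with its pad at (398,222). The grey bin is at (278,170), with the tape on its lid. The mug is at (460,280), and the screwdriver is behind the grey bin. Next I'll use the top view.

Run:
```python
from h import *
n="top"; im,P=cloud(n); cv2.imwrite(f"pics/{n}.png",im[...,::-1])
for q in("blue_pad","grey_pad","blue_bin","blue_lid","mug","screwdriver","tape"):
    for b in robot.boxes_of(q,n)[:2]:
        x=[int(t) for t in b["bbox"]]; c=P[(x[1]+x[3])//2,(x[0]+x[2])//2]
        print(n,q,round(b["p"],2),x,c.round(3))
        if q in("blue_pad","blue_lid"):
            R=P[x[1]-3:x[3]+4,x[0]-3:x[2]+4]; z=c[2]; m=abs(R[...,2]-z)<.01
            pts=R[m]; r=cv2.minAreaRect((pts[:,:2]*1000).astype(np.float32)); print("  ",r,np.median(pts[:,2]).round(4))
np.save("top.npy",P)
```

```text
top blue_pad 0.75 [252, 224, 282, 262] [0.465 0.209 0.087]
   ((466.4515380859375, 199.2291717529297), (70.32630157470703, 119.3140869140625), 69.9550552368164) 0.0891
top grey_pad 0.63 [383, 216, 412, 257] [ 0.488 -0.188  0.088]
top blue_bin 0.86 [244, 160, 331, 262] [0.555 0.139 0.176]
top blue_lid 0.61 [246, 158, 322, 232] [0.601 0.148 0.18 ]
   ((604.8626098632812, 149.96383666992188), (178.7218017578125, 174.94190979003906), 70.34363555908203) 0.1759
top mug 0.64 [167, 242, 205, 273] [0.419 0.486 0.007]
top mug 0.2 [468, 216, 496, 274] [ 0.462 -0.47   0.016]
top tape 0.75 [410, 169, 447, 201] [ 0.631 -0.264  0.183]
```

View pics/top.png

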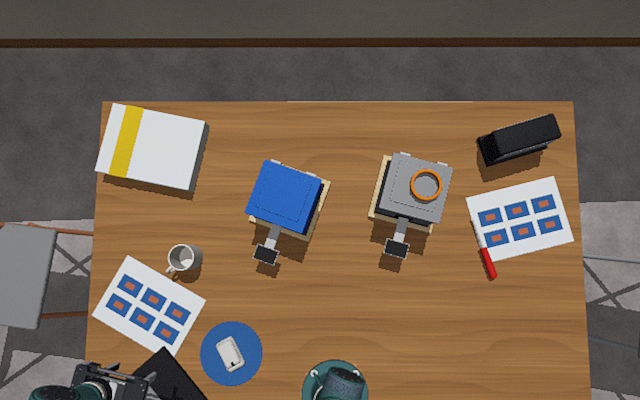

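The top view puts the blue pad at about (266,255), the grey pad at (397,250), the mug at (183,258) and the screwdriver at (488,262). I'll refine the pad position from its dark pixels.

Run:
```python
from h import *
import sys
for n,(u0,u1,v0,v1) in {"top":(248,288,240,270),"scene":(376,416,205,240)}.items():
    im,P=cloud(n); R=P[v0:v1,u0:u1]; I=im[v0:v1,u0:u1].max(-1)
    m=(I<70)&(abs(R[...,2]-.09)<.025); p=R[m]
    print(n,m.sum(),np.median(p,0).round(4),cv2.minAreaRect((p[:,:2]*1000).astype(np.float32)),np.percentile(p[:,2],[10,50,90]).round(4))
```

```text
top 264 [0.4313 0.2136 0.0924] ((430.37884521484375, 212.9325714111328), (62.363380432128906, 40.432838439941406), 71.44235229492188) [0.0895 0.0924 0.0957]
scene 175 [0.4357 0.2126 0.0929] ((435.0547180175781, 210.9341278076172), (65.53983306884766, 42.902530670166016), 72.17255401611328) [0.0897 0.0929 0.0958]
```

```bash
python3 -m handwheel '[[[0,0,-0.015],[0.4,-0.42,0],1],[[0,0,-0.015],[0.6,-0.62,0],1],[[0,0,-0.015],[0.6,-0.62,0],1],[[0,0,-0.015],[0.6,-0.62,0],1],[[0,0,-0.015],[0.6,-0.62,0],1]]'
python3 -m handwheel '[[[0,0,0],[0.6,-0.62,0],1],[[0,0,0],[0.6,-0.62,0],1],[[0,0,0],[0.6,-0.62,0],1],[[0,0,0],[0.6,-0.62,0],1],[[0,0,0],[0.4,-0.42,0],1]]'
```

```text
time: 1.25
tool_pos: [0.264, 0.3898, 0.192]
ee_rot: [3.141, 0.0, 2.798]
wrist_force: [0.8, -0.1, -0.2]
width: 0.0576
finger_force: 0.0
time: 1.75
tool_pos: [0.4047, 0.2439, 0.192]
ee_rot: [3.141, 0.001, 2.796]
wrist_force: [-0.6, 0.6, -0.2]
width: 0.0175
finger_force: 0.0
```

```bash
python3 -m handwheel '[[[0,0,0],[0.35,-0.37,0],1],[[0,0,0],[0.23,-0.25,0],1],[[0,0,0],[0,0,-0.4],1],[[0,0,0],[0,0,-0.4],1],[[0,0,0],[0,0,-0.25],1]]'
python3 - <<'E'
from h import *
o=robot.get_obs();print(o["time"],o["tool_pos"],o["width"],o["wrist_force"])
im,_=robot.snapshot("wrist"); cv2.imwrite("pics/w.png",im[...,::-1])
im,_=robot.snapshot("scene"); cv2.imwrite("pics/s2.png",cv2.resize(im[120:320,260:580,::-1],(800,500)))
E
```

```text
time: 2.25
tool_pos: [0.4317, 0.2146, 0.1378]
ee_rot: [-3.141, -0.001, 2.797]
wrist_force: [0.9, -0.1, -0.3]
width: 0.0004
finger_force: 0.0
2.25 [0.4316656  0.2146211  0.13781184] 0.00040094340798513825 [ 0.91641555 -0.1335602  -0.32709926]
```

View pics/w.png

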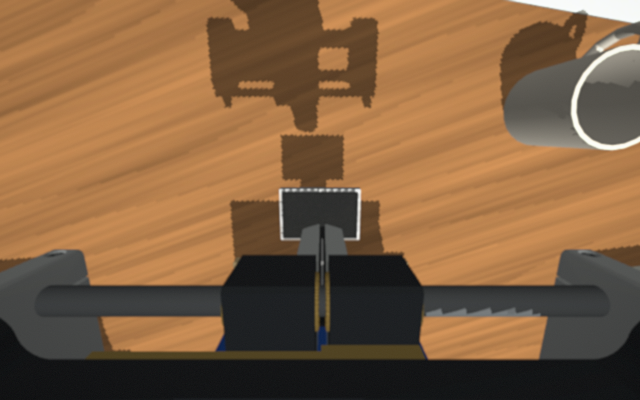

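View pics/s2.png

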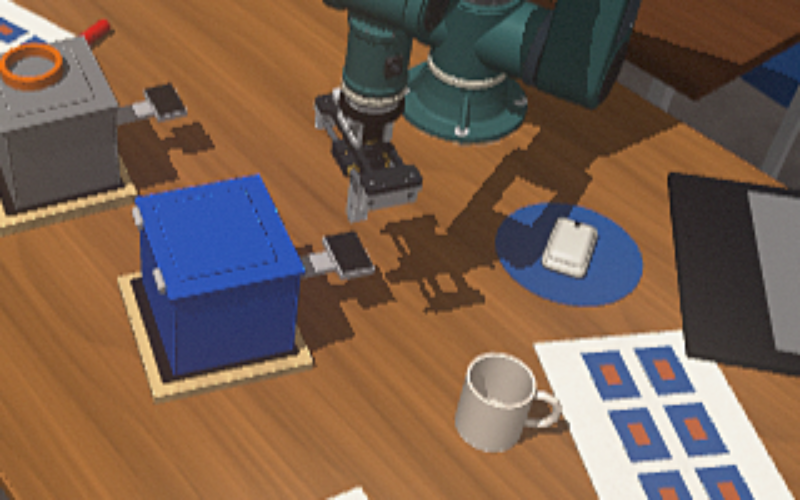

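The wrist view shows the pad at (320,215) with the closed fingertips just in front of it. The scene crop shows the fingers over the pad at (350,255). A wrist depth check will confirm the offset.

Run:
```python
from h import *
from scipy.spatial.transform import Rotation as Ro
o=robot.get_obs(); im,d=robot.snapshot("wrist"); c=robot.calibration("wrist"); K=np.array(c["mtx"]);H=np.array(c["hand_eye"])
R=Ro.from_euler("xyz",o["ee_rot"]).as_matrix()
def pt(u,v): 
    z=d[v,u]; q=H[:3,:3]@(np.linalg.inv(K)@[u,v,1]*z)+H[:3,3]; return q, R@q+o["tool_pos"]
for uv in((283,194),(357,194),(320,194),(283,235),(357,235)): q,w=pt(*uv); print(uv,q.round(4),w.round(4))
print(o["tool_pos"])
```

```text
(283, 194) [ 0.0174 -0.0333  0.0449] [0.403  0.1891 0.0924]
(357, 194) [0.0173 0.0294 0.0452] [0.4242 0.248  0.0919]
(320, 194) [ 0.0171 -0.002   0.046 ] [0.4138 0.2184 0.0912]
(283, 235) [ 0.0678 -0.0006 -0.1926] [0.3675 0.2371 0.33  ]
(357, 235) [ 0.0678 -0.0006 -0.1926] [0.3675 0.2371 0.33  ]
[0.43077614 0.21458567 0.13716556]
```

```bash
python3 -m handwheel '[[[0,0,0],[0,0,-0.1],1],[[0,0,0],[0,0,-0.1],1],[[0,0,0],[0,0,-0.1],1],[[0,0,0],[0,0,-0.1],1],[[0,0,0],[0,0,-0.1],1]]'
python3 -m handwheel '[[[0,0,0],[0,0,-0.1],1],[[0,0,0],[0,0,-0.1],1],[[0,0,0],[0,0,-0.1],1],[[0,0,0],[0,0,-0.1],1],[[0,0,0],[0,0,-0.1],1]]'
```

```text
time: 2.9
tool_pos: [0.4321, 0.2151, 0.1139]
ee_rot: [3.141, 0.0, 2.798]
wrist_force: [0.6, 0.5, -0.5]
width: 0.0007
finger_force: 0.0
time: 3.4
tool_pos: [0.4321, 0.215, 0.0889]
ee_rot: [3.142, -0.0, 2.798]
wrist_force: [0.3, 0.7, 0.1]
width: 0.0007
finger_force: 0.0
```

No force yet, though the tips should be about 28 mm below the pad's rest height. I'll look before going on.

Run:
```python
from h import *
print(robot.tip_reach, robot.get_obs()["wrist_force"])
im,P=cloud("scene"); cv2.imwrite("pics/s3.png",cv2.resize(im[160:280,300:492,::-1],(800,500)))
im,_=robot.snapshot("wrist"); cv2.imwrite("pics/w3.png",im[...,::-1])
```

```text
0.025 [0.34565435 0.72829457 0.08688665]
```

View pics/s3.png

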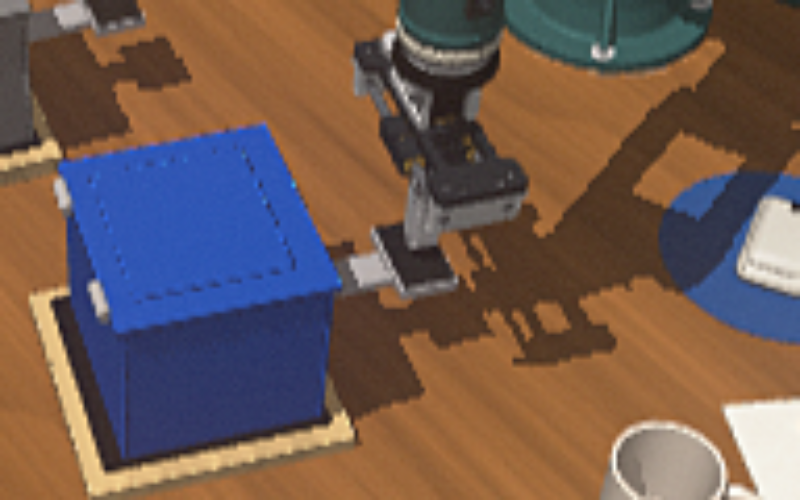

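View pics/w3.png

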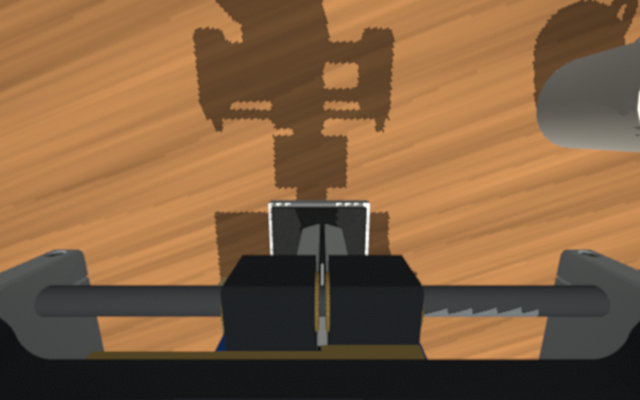

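The scene crop shows the lid shut and the fingertip at or just above the pad, at about (420,245). The wrist view shows the pad's edge at v≈203. I'll measure the pad and fingertip heights now.

Run:
```python
from h import *
from scipy.spatial.transform import Rotation as Ro
o=robot.get_obs(); im,d=robot.snapshot("wrist"); c=robot.calibration("wrist"); K=np.array(c["mtx"]);H=np.array(c["hand_eye"])
R=Ro.from_euler("xyz",o["ee_rot"]).as_matrix()
for u,v in((278,210),(360,210),(278,235),(360,235),(320,215),(322,245),(310,245)):
    z=d[v,u]; q=H[:3,:3]@(np.linalg.inv(K)@[u,v,1]*z)+H[:3,3]; print((u,v),z,q.round(4),(R@q+o["tool_pos"]).round(4))
im,P=cloud("scene")
for n in((404,226),(398,216),(402,214),(402,200),(395,222),(330,200)): print(n,P[n[1],n[0]].round(4),im[n[1],n[0]])
print(o["tool_pos"],o["joint_positions"])
```

```text
(278, 210) 0.19702491 [ 0.0162 -0.0305 -0.0024] [0.406  0.1916 0.0907]
(360, 210) 0.19618344 [ 0.0165  0.0256 -0.0032] [0.4247 0.2445 0.0915]
(278, 235) 0.20068479 [-0.0018 -0.0311 -0.0029] [0.4228 0.185  0.0913]
(360, 235) 0.20090787 [-0.0018  0.0263 -0.0028] [0.4421 0.239  0.091 ]
(320, 215) 0.19698182 [ 0.0129 -0.0017 -0.0032] [0.4189 0.2176 0.0916]
(322, 245) 0.1562831 [ 0.0084 -0.0004 -0.0462] [0.4236 0.2173 0.1345]
(310, 245) 0.15246616 [ 0.0098 -0.0068 -0.0498] [0.4201 0.2118 0.1381]
(404, 226) [0.441  0.2425 0.0949] [46 38 35]
(398, 216) [0.4421 0.2118 0.1158] [98 93 93]
(402, 214) [0.4893 0.2723 0.2031] [155 149 148]
(402, 200) [0.4566 0.2337 0.2123] [40 30 32]
(395, 222) [0.4545 0.2141 0.0972] [56 47 48]
(330, 200) [0.6143 0.0771 0.1774] [ 47  71 143]
[0.43155988 0.21485237 0.08830462] [ 3.44186638e-01 -1.84148011e-02  1.68673099e+00  8.15875226e-05
  1.47493968e+00 -8.83009836e-01]
```

Run:
```python
from h import *
from scipy.spatial.transform import Rotation as Ro
o=robot.get_obs(); im,d=robot.snapshot("wrist"); c=robot.calibration("wrist"); K=np.array(c["mtx"]);H=np.array(c["hand_eye"])
for t in((0.008,0,.025),(.008,.01,.025),(.008,0,0),(.008,0,-.03)):
    p=np.linalg.inv(H)@[*t,1]; print(t,(K@(p[:3]/p[2]))[:2].round())
for u in(313,330):
  for v in range(205,258,5):
    q=H[:3,:3]@(np.linalg.inv(K)@[u,v,1]*d[v,u])+H[:3,3]; print((u,v),q.round(4),im[v,u])
im,P=cloud("scene")
for v in range(200,234,2): print(v,[P[v,u].round(3).tolist() for u in(398,402)])
```

```text
(0.008, 0, 0.025) [322. 211.]
(0.008, 0.01, 0.025) [335. 211.]
(0.008, 0, 0) [322. 220.]
(0.008, 0, -0.03) [323. 235.]
(313, 205) [ 0.0193 -0.0065 -0.0008] [90 90 88]
(313, 210) [ 0.0161 -0.0065 -0.0019] [28 29 29]
(313, 215) [ 0.0126 -0.0065 -0.0022] [27 28 26]
(313, 220) [ 0.0093 -0.0065 -0.0033] [26 27 26]
(313, 225) [ 0.0103 -0.0061 -0.0173] [64 65 64]
(313, 230) [ 0.01   -0.0059 -0.026 ] [93 95 93]
(313, 235) [ 0.0097 -0.0056 -0.0342] [91 93 91]
(313, 240) [ 0.0097 -0.0054 -0.0423] [91 93 91]
(313, 245) [ 0.01   -0.0052 -0.0503] [91 93 91]
(313, 250) [ 0.0099 -0.005  -0.0566] [91 93 92]
(313, 255) [ 0.0338 -0.0031 -0.1164] [46 47 47]
(330, 205) [0.0191 0.0052 0.0003] [90 91 89]
(330, 210) [ 0.0162  0.0052 -0.0025] [27 28 27]
(330, 215) [ 0.0122  0.0052 -0.0007] [27 27 26]
(330, 220) [ 0.0089  0.0052 -0.002 ] [25 24 25]
(330, 225) [ 0.0098  0.0048 -0.0158] [69 71 69]
(330, 230) [ 0.0094  0.0046 -0.0244] [91 93 91]
(330, 235) [ 0.0099  0.0043 -0.0346] [91 94 91]
(330, 240) [ 0.0101  0.004  -0.0432] [92 94 92]
(330, 245) [ 0.01    0.0038 -0.0503] [91 93 91]
(330, 250) [ 0.0101  0.0
[... 227 characters left out ...]
[0.441, 0.205, 0.155], [0.479, 0.259, 0.22]]
208 [[0.442, 0.207, 0.148], [0.445, 0.227, 0.166]]
210 [[0.441, 0.208, 0.139], [0.44, 0.224, 0.152]]
212 [[0.442, 0.209, 0.132], [0.44, 0.225, 0.144]]
214 [[0.441, 0.21, 0.122], [0.492, 0.275, 0.207]]
216 [[0.443, 0.212, 0.117], [0.438, 0.226, 0.125]]
218 [[0.443, 0.214, 0.109], [0.436, 0.225, 0.114]]
220 [[0.439, 0.211, 0.094], [0.427, 0.217, 0.093]]
222 [[0.443, 0.216, 0.091], [0.434, 0.225, 0.094]]
224 [[0.449, 0.223, 0.092], [0.442, 0.234, 0.097]]
226 [[0.452, 0.227, 0.088], [0.446, 0.238, 0.094]]
228 [[0.461, 0.236, 0.092], [0.449, 0.242, 0.09]]
230 [[0.462, 0.239, 0.086], [0.447, 0.242, 0.08]]
232 [[0.412, 0.192, 0.003], [0.399, 0.199, 0.0]]
```

The depth profiles agree: the visible fingertips end about 10 mm above the pad, so the real tip is about 37 mm behind the nominal one. That explains the missing force, so I'll keep going down and watch the force.

```bash
python3 -m handwheel '[[[0,0,0],[0,0,-0.1],1],[[0,0,0],[0,0,-0.1],1],[[0,0,0],[0,0,-0.1],1]]'
python3 -m handwheel '[[[0,0,0],[0,0,-0.1],1],[[0,0,0],[0,0,-0.1],1]]'
```

```text
time: 4.0
tool_pos: [0.4321, 0.2152, 0.0747]
ee_rot: [3.141, -0.0, 2.798]
wrist_force: [-1.9, 0.3, 5.9]
width: 0.0006
finger_force: 3.1
time: 4.2
tool_pos: [0.4319, 0.2153, 0.0649]
ee_rot: [3.141, -0.001, 2.798]
wrist_force: [-2.8, -0.3, 6.1]
width: 0.0007
finger_force: 3.2
```

Contact, at about 6 N. I'll keep pressing towards the stop.

```bash
python3 -m handwheel '[[[0,0,0],[0,0,-0.1],1],[[0,0,0],[0,0,-0.1],1],[[0,0,0],[0,0,-0.1],1],[[0,0,0],[0,0,-0.1],1]]'
python3 -m handwheel '[[[0,0,0],[0,0,-0.06],1]]'; python3 -m handwheel '[[[0,0,0],[0,0,-0.06],1]]'; python3 -m handwheel '[[[0,0,0],[0,0,-0.06],1]]'
```

```text
time: 4.6
tool_pos: [0.4328, 0.215, 0.0451]
ee_rot: [3.141, 0.002, 2.798]
wrist_force: [-0.5, -0.2, 5.6]
width: 0.0004
finger_force: 2.9
time: 4.7
tool_pos: [0.4331, 0.2149, 0.042]
ee_rot: [3.141, 0.002, 2.798]
wrist_force: [0.5, -0.9, 5.8]
width: 0.0005
finger_force: 2.5
time: 4.8
tool_pos: [0.4335, 0.2148, 0.0393]
ee_rot: [3.141, 0.003, 2.798]
wrist_force: [-0.2, -2.3, 4.3]
width: 0.0003
finger_force: 2.5
time: 4.9
tool_pos: [0.4339, 0.2147, 0.0364]
ee_rot: [3.141, 0.004, 2.798]
wrist_force: [1.3, -2.2, 5.8]
width: 0.0005
finger_force: 2.4
```

```bash
for i in 1; do python3 -m handwheel '[[[0,0,0],[0,0,-0.05],1]]'; done; python3 -m handwheel '[[[0,0,0],[0,0,-0.05],1]]';  python3 -m handwheel '[[[0,0,0],[0,0,0],1]]'
python3 - <<'E'
from h import *
im,P=cloud("scene"); cv2.imwrite("pics/s4.png",cv2.resize(im[130:280,290:530,::-1],(800,500)))
E
```

```text
time: 5.0
tool_pos: [0.4342, 0.2147, 0.0348]
ee_rot: [3.14, 0.005, 2.798]
wrist_force: [-3.3, -3.8, 18.1]
width: 0.0
finger_force: 8.9
time: 5.1
tool_pos: [0.4344, 0.2147, 0.0345]
ee_rot: [3.14, 0.005, 2.798]
wrist_force: [-7.2, -5.0, 28.8]
width: 0.0007
finger_force: 14.2
time: 5.2
tool_pos: [0.4343, 0.2147, 0.0347]
ee_rot: [3.14, 0.005, 2.798]
wrist_force: [-5.3, -3.2, 18.8]
width: 0.0002
finger_force: 9.7
```

View pics/s4.png

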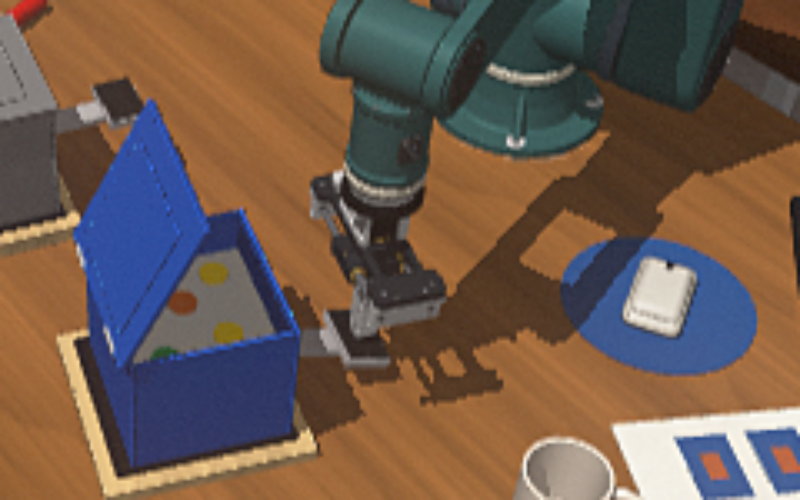

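The lid is fully open against the stop, with the tags visible inside at about (210,300). I'll hold, then ease up.

```bash
python3 -m handwheel '[[[0,0,0],[0,0,0],1],[[0,0,0],[0,0,0],1],[[0,0,0],[0,0,0],1],[[0,0,0],[0,0,0],1],[[0,0,0],[0,0,0],1]]'
python3 -m handwheel '[[[0,0,0],[0,0,0],1],[[0,0,0],[0,0,0],1],[[0,0,0],[0,0,0],1],[[0,0,0],[0,0,0],1],[[0,0,0],[0,0,0],1]]' 
python3 -m handwheel '[[[0,0,0],[0,0,0],1],[[0,0,0],[0,0,0],1],[[0,0,0],[0,0,0],1],[[0,0,0],[0,0,0],1],[[0,0,0],[0,0,0],1]]' 
python3 -m handwheel '[[[0,0,0],[0,0,0],1],[[0,0,0],[0,0,0],1],[[0,0,0],[0,0,0],1],[[0,0,0],[0,0,0],1],[[0,0,0],[0,0,0],1]]' | grep -v ee_
```

```text
time: 5.75
tool_pos: [0.4343, 0.2147, 0.0347]
ee_rot: [3.14, 0.005, 2.798]
wrist_force: [-4.8, -4.8, 18.9]
width: 0.0005
finger_force: 9.6
time: 6.25
tool_pos: [0.4343, 0.2148, 0.0347]
ee_rot: [3.14, 0.005, 2.798]
wrist_force: [-5.3, -4.6, 19.1]
width: 0.0002
finger_force: 9.6
time: 6.75
tool_pos: [0.4343, 0.2147, 0.0347]
ee_rot: [3.14, 0.005, 2.798]
wrist_force: [-4.0, -3.6, 19.5]
width: 0.0003
finger_force: 9.6
time: 7.25
tool_pos: [0.4343, 0.2147, 0.0347]
wrist_force: [-5.0, -4.6, 18.9]
width: 0.0005
finger_force: 9.6
```

```bash
python3 -m handwheel '[[[0,0,0],[0,0,0.03],1],[[0,0,0],[0,0,0.04],1],[[0,0,0],[0,0,0.04],1],[[0,0,0],[0,0,0.04],1],[[0,0,0],[0,0,0.04],1]]'
```

```text
time: 7.75
tool_pos: [0.4329, 0.2151, 0.0403]
ee_rot: [3.141, 0.002, 2.798]
wrist_force: [2.1, -0.5, 4.6]
width: 0.0005
finger_force: 1.9
```

```bash
python3 -m handwheel '[[[0,0,0],[0,0,0.04],1],[[0,0,0],[0,0,0.04],1],[[0,0,0],[0,0,0.04],1],[[0,0,0],[0,0,0.04],1],[[0,0,0],[0,0,0.04],1]]'
python3 -m handwheel '[[[0,0,0],[0,0,0.04],1],[[0,0,0],[0,0,0.04],1],[[0,0,0],[0,0,0.04],1],[[0,0,0],[0,0,0.04],1],[[0,0,0],[0,0,0.04],1]]'
python3 -m handwheel '[[[0,0,0],[0,0,0.04],1],[[0,0,0],[0,0,0.04],1],[[0,0,0],[0,0,0.04],1],[[0,0,0],[0,0,0.04],1],[[0,0,0],[0,0,0.04],1]]'
python3 -m handwheel '[[[0,0,0],[0,0,0.04],1],[[0,0,0],[0,0,0.04],1],[[0,0,0],[0,0,0.04],1],[[0,0,0],[0,0,0.04],1],[[0,0,0],[0,0,0.04],1]]'
```

```text
time: 8.25
tool_pos: [0.4319, 0.2154, 0.0499]
ee_rot: [3.141, -0.001, 2.798]
wrist_force: [1.3, -0.8, 3.5]
width: 0.0005
finger_force: 2.1
time: 8.75
tool_pos: [0.4315, 0.2154, 0.0598]
ee_rot: [3.141, -0.002, 2.798]
wrist_force: [-1.3, 2.1, 4.7]
width: 0.0005
finger_force: 2.3
time: 9.25
tool_pos: [0.4318, 0.2151, 0.0699]
ee_rot: [-3.142, -0.001, 2.798]
wrist_force: [-3.2, 2.2, 3.8]
width: 0.0005
finger_force: 2.4
time: 9.75
tool_pos: [0.4325, 0.2141, 0.0795]
ee_rot: [-3.14, 0.001, 2.798]
wrist_force: [-0.1, 0.4, 0.7]
width: 0.0003
finger_force: 0.0
```

Released. Next I'll move clear: up first, then away from the bin.

```bash
python3 -m handwheel '[[[0,0,0],[0,0,0.06],1],[[0,0,0],[0,0,0.1],1],[[0,0,0],[0,0,0.3],1],[[0,0,0],[0,0,0.5],1],[[0,0,0],[0,0,0.5],1]]'
python3 -m handwheel '[[[0,0,0],[-0.2,0.2,0.3],1],[[0,0,0],[-0.3,0.3,0.2],1],[[0,0,0],[-0.3,0.3,0],1],[[0,0,0],[0,0,0],1],[[0,0,0],[0,0,0],1]]'
python3 - <<'E'
from h import *
im,P=cloud("scene"); cv2.imwrite("pics/s5.png",im[...,::-1]); print(robot.get_obs()["wrist_force"])
P0=P[187:200,325:370]; print("lid z",np.nanpercentile(P0[...,2],[5,50,95]).round(3))
E
```

```text
time: 10.25
tool_pos: [0.4319, 0.2143, 0.1529]
ee_rot: [-3.14, -0.001, 2.798]
wrist_force: [-0.3, 0.0, -0.3]
width: 0.0001
finger_force: 0.0
time: 10.75
tool_pos: [0.3923, 0.2546, 0.1776]
ee_rot: [-3.141, 0.001, 2.799]
wrist_force: [0.1, 0.9, 0.6]
width: 0.0004
finger_force: 0.0
[-1.02670606 -0.19739694  0.62486154]
lid z [-0.003  0.005  0.179]
```

View pics/s5.png

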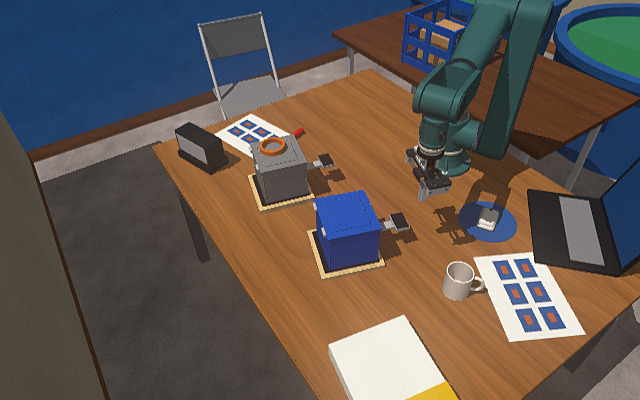

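The blue lid is shut at (348,210), the arm is clear, and nothing else has moved.

```bash
python3 -c "
from bench import robot
print(robot.close_job())"
```

```text
the job is handed in; nothing more can be done
None
```

The job is handed in, no verdict returned: I pressed the blue lever to its stop with the lid fully open, held it for over two seconds, eased the lid shut over about two seconds and moved clear, and the last picture shows both lids shut and the mug, tape and screwdriver where they began.

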